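Prime the bench lubricator by one full turn of its crank

TASK

The crank of the little lubricator pump has to be wound, but two of the four pieces standing round it are in its path: stand those two upright in the steel parts tray, set down softly (not pressed with over 40 N, not dropped from over 10 mm), and leave the other two where they are. Then wind the crank clockwise (seen from above) past the index post and on through one more full turn, so that it stops pointing at the index post again, and let go.

Things in the scene. Friction and masses are not known exactly. Their poses are not given: they have to be found in the camera images.
- pump: fixed pump; origin on the bench under the crank's vertical axis. Grey casing 80 mm across, 44 high, on a 104 mm round foot; a 40 mm wide foot strip runs along its -x to the square index post. Above: dark 110 mm spoked flywheel (z 50 to 66 mm), then a flat steel crank arm, 22 wide (z 72 to 86 mm, tip 124 mm from the axis). Includes flywheel and crank.
- axis (a point): point on the crank's vertical axis, 90 mm above the bench (top of the hub)
- handle (a point): middle of the upright round wooden crank handle, 110 mm from the axis and 130 mm above the bench; the handle is 24 mm thick, reaches from 90 to 162 mm above the bench and spins freely on its own pin, so it can be held at a fixed hand angle all the way round
- index (a point): top of the steel index post, 90 mm above the bench, 150 mm from the axis: the crank points at it at the end
- crank (a joint): crank angle in rad, growing clockwise seen from above: 0 = points at the index post, 6.283 = points at it again a full turn later. It starts between -1.1 and -0.1 (short of the post), has end stops at -1.5 and 6.9, needs about 0.25 N m and stays where it is left.
- oiler: loose copper oil can, round, 60 mm across up to 74 mm, then tapering to a short spout 100 mm high; about 0.3 kg; origin at the centre of its underside, z up
- block: loose brown wooden block, 46 x 46 mm, 98 mm high, standing; about 0.22 kg; origin at the centre of its underside, x and y square to its sides
- roller: loose bright steel roller standing on end, 54 mm across up to 82 mm, with a 26 mm boss on top to 96 mm; about 0.45 kg; origin at the centre of its underside
- tin: loose grey metal tin, 60 mm across up to 76 mm, its lid 54 mm across to 92 mm high; about 0.35 kg; origin at the centre of its underside
- tray: fixed shallow open steel parts tray, 280 mm (its x) by 170 mm (its y), 30 mm high, walls and floor 6 mm thick (let a piece go 3 to 6 mm above the floor rather than pressing it down); stands left or right of the pump (a fixed green toolbox, 284 x 154 mm, 110 mm high with its handle, stands on the other side); origin at the centre of its underside
- gear: loose steel gear blank lying in the tray, 68 mm across the teeth, 20 mm high with a 28 mm boss to 28 mm; a bystander, origin at the centre of its underside
- hammer: loose hammer, 200 mm, lying behind on the bench's left; a bystander
- spanner: loose spanner, 170 mm, lying behind on the bench's right; a bystander

How it is judged (in metres and radians):
On the way, in this order (a step that is already met when the one before it is completed fails the run):
1. the two pieces that stood within 160 mm of the crank axis stand upright in the tray (centres within 115 x 60 mm of its middle); the other two not shifted by 20 mm (horizontal distance between each of oiler, block, roller, tin and axis above 0.16 m and (distance of oiler from where it was at the start of the episode below 0.02 m or (x of oiler in the frame of tray between -0.115 and 0.115 m and y of oiler in the frame of tray between -0.06 and 0.06 m and z of oiler in the frame of tray below 0.012 m and angle between oiler's own z axis and vertical below 0.15 rad and linear speed of oiler below 0.03 m/s)) and (distance of block from where it was at the start of the episode below 0.02 m or (x of block in the frame of tray between -0.115 and 0.115 m and y of block in the frame of tray between -0.06 and 0.06 m and z of block in the frame of tray below 0.012 m and angle between block's own z axis and vertical below 0.15 rad and linear speed of block below 0.03 m/s)) and (distance of roller from where it was at the start of the episode below 0.02 m or (x of roller in the frame of tray between -0.115 and 0.115 m and y of roller in the frame of tray between -0.06 and 0.06 m and z of roller in the frame of tray below 0.012 m and angle between roller's own z axis and vertical below 0.15 rad and linear speed of roller below 0.03 m/s)) and (distance of tin from where it was at the start of the episode below 0.02 m or (x of tin in the frame of tray between -0.115 and 0.115 m and y of tin in the frame of tray between -0.06 and 0.06 m and z of tin in the frame of tray below 0.012 m and angle between tin's own z axis and vertical below 0.15 rad and linear speed of tin below 0.03 m/s))), for 0.3 s.
2. the crank has then gone past the index post and most of half a turn beyond it (value of joint crank above 2.8 rad), for 0.1 s.
At the end, for the whole second after the job is handed in: After one full turn beyond the index post the crank rests pointing at the post again within 0.12 rad (7 degrees; joint 6.163 to 6.403), the two pieces from its path stand upright in the tray, the other two stand within 20 mm of where they were, and the robot touches nothing (all of step 1 and value of joint crank between 6.163 and 6.403 rad and velocity of joint crank between -0.05 and 0.05 rad/s and contact force between each of the arm, the fingers and anything else below 0.1 N).
It fails at once if a piece is struck by the crank or pushed against the pump (over 2 N) (contact force between any of oiler, block, roller, tin and pump above 2 N).
It fails at once if a piece is tipped by more than 0.6 rad (angle between any of oiler, block, roller, tin's own z axis and vertical above 0.6 rad).
It fails at once if a piece is banged or pressed into the tray with more than 40 N (contact force between any of oiler, block, roller, tin and tray above 40 N).
It fails at once if a piece is dropped into the tray: it comes to the tray's floor faster than 0.45 m/s (a fall of over 10 mm) ((horizontal distance between oiler and tray below 0.15 m and z of oiler in the frame of tray below 0.014 m and linear speed of oiler above 0.45 m/s) or (horizontal distance between block and tray below 0.15 m and z of block in the frame of tray below 0.014 m and linear speed of block above 0.45 m/s) or (horizontal distance between roller and tray below 0.15 m and z of roller in the frame of tray below 0.014 m and linear speed of roller above 0.45 m/s) or (horizontal distance between tin and tray below 0.15 m and z of tin in the frame of tray below 0.014 m and linear speed of tin above 0.45 m/s)).
It fails at once if a bystander (gear blank, hammer, spanner) is shifted by more than 25 mm (distance of any of gear, hammer, spanner from where it was at the start of the episode above 0.025 m).
It also fails if it takes over 72 s, if anything falls off the work surface, if the arm or the gripper's body presses on something with over 40 N, if the wrist force passes 120 N, or if a joint passes its speed limit or range.

ROBOT

A 6-joint arm with a two-finger parallel gripper is mounted at the origin on the work surface. World frame = base frame: x ahead of the robot, y to its left, z up, the work surface at z = 0. Lengths are in mm, angles in rad, forces in N, time in s.
With the tool pointing down it reaches from about 325 to 925 mm from the base axis. Payload 3.1 kg.
Tool frame: the origin (TCP) lies at the very end of the fingers, on their centre line; the grasp point (between the pads) lies 19 mm behind it; z points along the fingers, y is the line along which they close (so a half turn about z gives the same grasp; the last joint's range is limited). The gripper opens to 85 mm and grips with 20 to 120 N. Pads are 22 mm wide; open, the fingers measure 114 mm over their backs; the gripper's body (76 mm by 85 mm) begins 54 mm behind the grasp point. The pads swing forward as they close: fully open they stand 13 mm farther back than shut.
Start: joints at [1.204, 0.217, 1.613, -0, 1.311, -0.112], TCP at [157.513, 604.838, 231.3] pointing down, gripper open.
Joint ranges: [-2.75, 2.75], [-0.78, 2.1], [0.31, 2.55], [-1.13, 4.27], [0.13, 2.63], [-2.58, 2.58]. Speed limits (rad/s): [2.79, 2.79, 3.14, 3.14, 3.14, 3.14].

INTERFACE

Orientations are given as a unit quaternion [w, x, y, z].
In Python, from station import state, get_image, calibration, hand_in gives the robot as it stands.
- The arm moves only by the tool carry_out, never from a script. Its argument "deltas" is a list that holds one entry, the list of rows, each a list of 6 numbers: the shift along the tool's x, y, z in cm, then the turn, a rotation vector about the tool's x, y, z in rad. A call has exactly 10 rows; each row is the pose to reach, as a shift and turn from the pose commanded when the call began, along the tool's axes at that moment; what a row does not reach only later rows make up. A row lasts 1/8 s, in which the tool goes at most 62.5 mm and 10.7 degrees, less where a joint would pass 70% of its speed; a pose out of reach is approached as far as the arm can. A call with a gripper value outside its range is refused whole. "gripper" is the closure, from 0 (fully open) to 1 (shut), set as the call begins (left out, the last holds). The fingers move at their own pace and stop on an object; the grip force is fixed at half the most. Time passes only in rows, so rows that repeat a pose let the fingers close, or fill a call up. It gives the time, the measured TCP pose, the force, the opening and the grip force at its end, in the units of the state.
- state(): the state, without advancing time (a new reading comes with each control period).
- get_image(name): name is "scene" or "top" or "wrist"; returns (picture, depth): 420x560x3 uint8, red, green, blue; 420x560 float32, mm along the optical axis (not along the pixel's ray), 0 where there is no reading.
- calibration(name): a dict with "camera_matrix" (3x3 intrinsics, pixels), "distortion" ([k1, k2, p1, p2, k3] as OpenCV has them; the pictures are not rectified), "world_from_camera" (4x4, takes a point from camera to world coordinates); the wrist camera has in their place "hand_eye" (4x4, takes a point from camera to tool coordinates, whose origin is the TCP and whose axes are the flange's). Camera axes: x right, y down, z forward; pixel columns grow to the right and rows downward; lengths in mm; the calibration is good to about 2 mm. A picture is of the moment at which its call begins: read the wrist's pose just before it. calibration takes no time and is no camera call.
- hand_in(): hands the job in; it is judged then, once.
The state is a dict: "time_s": time; "qpos": joint angles; "qvel": joint speeds; "tau": joint torques, N m; "ee_pos": TCP position; "tool_rot": TCP orientation; "force": force on the tool from outside, world axes, zero at the start; "wrist_torque": the same for the moment, N m; "gripper_width": finger opening in mm; "grasp_force": force on a finger pad.
Only numpy, scipy, OpenCV 4.12 (cv2) and the standard library are available. Lean on these libraries where they do the work, as an engineer would, in place of code of your own. Each camera call takes 0.05 s, during which the arm holds its last target. There are 200 camera calls.

## Working session

There is one attempt and no reset: what is moved stays moved. The work goes in short steps, Python scripts to look and compute and a tool call to move; the robot and the scene stay as the last step left them, time stands still between calls to the robot, and variables do not carry over. Pictures are saved under pics/ and viewed, at most 10 in all, crops included, and the job is handed in when it is done.

Besides the shell and the picture viewer there is one more tool, called by a JSON object that holds its "op" and its "data", one argument or row to a line. carry_out: Moves the arm, as the interface text tells. Its arguments: {"type":"object","properties":{"deltas":{"type":"array"},"gripper":{"type":"number"}},"required":["deltas"]}

```bash
mkdir -p pics; cat > h.py <<'E'
import numpy as np, cv2
from station import state,get_image,calibration
from scipy.spatial.transform import Rotation as R
def q2R(q): return R.from_quat([q[1],q[2],q[3],q[0]]).as_matrix()
def wfc(n,s=None):
    c=calibration(n)
    if n!='wrist': return np.array(c['world_from_camera'])
    s=s or state(); T=np.eye(4); T[:3,:3]=q2R(s['tool_rot']); T[:3,3]=s['ee_pos']
    return T@np.array(c['hand_eye'])
def cloud(n,d,T):
    c=calibration(n); h,w=d.shape
    uv=np.stack(np.meshgrid(np.arange(w),np.arange(h)),-1).reshape(-1,1,2).astype(np.float32)
    xy=cv2.undistortPoints(uv,np.array(c['camera_matrix']),np.array(c['distortion'])).reshape(h,w,2)
    P=np.dstack([xy*d[...,None],d])
    return P@T[:3,:3].T+T[:3,3]
def grab(n):
    T=wfc(n); im,d=get_image(n); return im,d,cloud(n,d,T)
E
python3 - <<'E'
from h import *
s=state();print(s['ee_pos'],s['tool_rot'],s['gripper_width'],s['time_s'])
print(q2R(s['tool_rot']).round(3))
for n in ['top','scene']:
    im,d,P=grab(n); cv2.imwrite(f'pics/{n}0.png',im[...,::-1]); np.savez(f'{n}0.npz',im=im,d=d,P=P)
    print(n,wfc(n)[:3].round(2).tolist())
E
```

```text
[157.2122652  604.05189455 229.95368411] [-2.91020111e-04  1.27066328e-01  9.91893496e-01 -1.16491994e-03] 85.12371623159078 0.0
[[-0.968  0.252 -0.001]
 [ 0.252  0.968 -0.002]
 [ 0.    -0.002 -1.   ]]
top [[0.13, -0.97, 0.2, 398.42], [-0.99, -0.12, 0.02, -24.44], [0.0, -0.2, -0.98, 990.15]]
scene [[0.68, 0.51, -0.52, 1091.14], [0.73, -0.48, 0.48, -466.03], [-0.0, -0.71, -0.7, 781.64]]
```

View pics/top0.png

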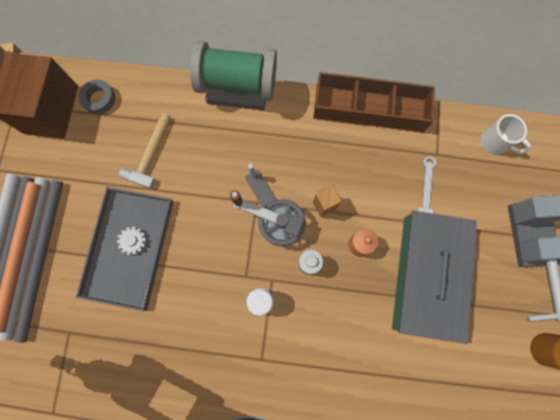

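View pics/scene0.png

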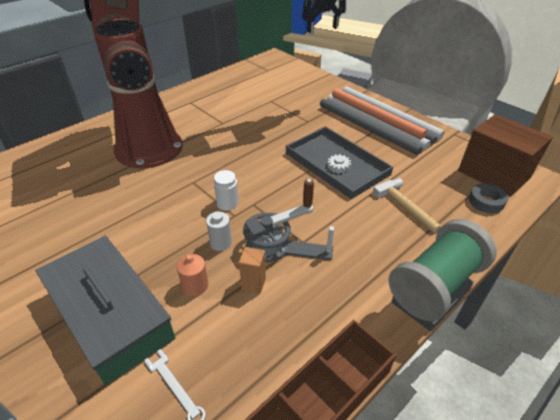

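The top view shows the pump at px (282,222), handle (236,198), post (253,172), block (328,200), roller (311,262), oiler (365,242), tin (260,302), tray centred (127,248) with gear (131,240). The scene view agrees: the block and roller are next to the pump. Next I'll measure them.

```bash
python3 - <<'E'
from h import *
z=np.load('top0.npz');P=z['P'];im=z['im']
def reg(n,u,v,r,zl,zh,circ=True):
    Q=P[v-r:v+r+1,u-r:u+r+1].reshape(-1,3); m=(Q[:,2]>zl)&(Q[:,2]<zh);Q=Q[m]
    if len(Q)<4: print(n,'few',len(Q));return
    c,rr=cv2.minEnclosingCircle(Q[:,:2].astype(np.float32))
    b=cv2.minAreaRect(Q[:,:2].astype(np.float32))
    print(n,len(Q),'circ',np.round(c,1),round(rr,1),'rect',np.round(b[0],1),np.round(b[1],1),round(b[2],1),'z',np.median(Q[:,2]).round(1),'mean',Q.mean(0).round(1))
reg('bench',200,330,5,-50,50)
reg('block',328,200,20,88,110)
reg('roller body',311,262,18,74,89); reg('roller boss',311,262,18,90,105)
reg('tin',260,302,18,84,100); reg('tin body',260,302,18,66,83)
reg('oiler',365,242,18,40,110); reg('oiler top',365,242,18,85,110)
reg('fly',282,222,30,52,70)
reg('handle',236,198,12,150,175)
reg('post',253,172,12,82,98)
reg('hub',282,222,10,80,100)
reg('trayrim',127,248,75,22,36)
reg('gear',131,240,16,14,40)
reg('toolbox',437,275,75,60,120)
E
```

```text
bench 121 circ [284.  158.1] 16.8 rect [284.  158.4] [23.9 25.2] 7.9 z -0.5 mean [283.9 158.3  -0.6]
block 398 circ [ 624.9 -103.9] 30.3 rect [ 626.3 -104.4] [46.  46.9] 33.4 z 97.1 mean [ 625.2 -104.1   96.9]
roller body 330 circ [475.7 -81.7] 26.9 rect [475.5 -81.7] [50.4 52.8] 7.2 z 81.5 mean [474.8 -81.1  81.5]
roller boss 105 circ [475.5 -81.4] 12.9 rect [475.5 -81.7] [24.8 22.7] 7.1 z 95.4 mean [475.3 -81.5  95.3]
tin 471 circ [371.1  20.9] 26.8 rect [370.6  20.6] [52.1 51. ] 7.3 z 91.3 mean [371.2  21.   91.4]
tin body 92 circ [371.2  21.1] 30.0 rect [371.3  21.6] [59.6 56.4] 7.7 z 75.5 mean [373.   17.7  75.3]
oiler 577 circ [ 538.6 -203.2] 30.1 rect [ 538.6 -202.9] [58.8 59.1] 33.5 z 78.3 mean [ 536.  -199.9   77.9]
oiler top 92 circ [ 537.3 -203.5] 15.2 rect [ 540.1 -203.1] [24.6 25.4] 0.3 z 89.8 mean [ 538.4 -202.3   91.5]
fly 768 circ [561.2  -4.7] 56.7 rect [560.5  -5.8] [110.2 111.9] 73.1 z 62.8 mean [558.2  -5.   62.5]
handle 100 circ [589.4 101.4] 11.7 rect [588.5 100.5] [21.3 20.7] 90.0 z 161.4 mean [588.  100.4 160.7]
post 27 circ [680.5  85.4] 7.1 rect [680.5  85.8] [11.6 10.9] 36.8 z 88.5 mean [679.8  85.3  88.3]
hub 287 circ [555.9  -5.9] 32.8 rect [556.1  -5.9] [47.5 46.6] 6.7 z 87.0 mean [558.   -8.7  87. ]
trayrim 2077 circ [461.7 436.8] 204.1 rect [484.6 437.7] [311.4 329.4] 87.3 z 27.6 mean [490.8 389.4  27.6]
gear 566 circ [475.3 357.9] 35.2 rect [474.7 357.8] [68.5 67.7] 28.4 z 25.6 mean [473.9 355.9  26.3]
toolbox 8916 circ [ 481.8 -347.3] 175.4 rect [ 482.1 -322.6] [266.1 285.8] 88.0 z 81.0 mean [ 479.1 -367.5   81.5]
```

```bash
python3 - <<'E'
from h import *
z=np.load('top0.npz');P=z['P']
m=((P[...,2]>2)&(P[...,2]<36)).astype(np.uint8); m=cv2.morphologyEx(m,cv2.MORPH_OPEN,np.ones((3,3)))
n,l,st,ce=cv2.connectedComponentsWithStats(m)
k=l[275,125]; print(k,st[k] if k else None)
Q=P[(l==k)&(P[...,2]>20)] if k else P[185:315,70:180][(m[185:315,70:180]>0)]
Q=Q[np.hypot(Q[:,0]-475,Q[:,1]-358)>40]
b=cv2.minAreaRect(Q[:,:2].astype(np.float32)); print(b, cv2.boxPoints(b).round(1).tolist())
c=np.array(b[0]); 
a=np.deg2rad(b[2]); 
if b[1][0]<b[1][1]: a+=np.pi/2
ux=np.array([np.cos(a),np.sin(a)]);uy=np.array([-ux[1],ux[0]])
print('ux',ux,np.rad2deg(a),'gear in tray',(np.array([475,358])-c)@ux,(np.array([475,358])-c)@uy)
for x,y in[(85,0),(-85,0)]: print(x,y,c+ux*x+uy*y)
E
```

```text
20 [  76  188   97  123 8058]
((456.74285888671875, 370.15533447265625), (172.0262908935547, 280.9872741699219), 86.45600891113281) [[311.20001220703125, 293.0], [591.7000122070312, 275.6000061035156], [602.2999877929688, 447.29998779296875], [321.79998779296875, 464.70001220703125]]
ux [-0.99808763  0.06181488] 176.4560089111328 gear in tray -18.97360726363901 11.003526033849099
85 0 [371.90541018 375.40959916]
-85 0 [541.58030759 364.90106978]
```

```bash
cat >> h.py <<'E'
def go(x,y,z,yaw,n=10):
    """deltas (cm, tool axes) from the measured pose to x,y,z, tool-y heading yaw (deg, mod 180)"""
    s=state(); M=q2R(s['tool_rot']); p=np.array(s['ee_pos'])
    cur=np.arctan2(M[1,1],M[0,1]); d=np.array([x,y,z])-p
    M=np.c_[[np.sin(cur)*-1,np.cos(cur),0],[np.cos(cur),np.sin(cur),0],[0,0,-1]]
    t=M.T@d/10; r=-((np.deg2rad(yaw)-cur+np.pi/2)%np.pi-np.pi/2)
    print('pos',p.round(1),'yaw',np.rad2deg(cur).round(1),'t',s['time_s'],'dist',np.linalg.norm(d).round(1))
    print('total',t.round(2).tolist(),'rz',round(r,3))
    for i in range(1,n+1): print('[%.1f,%.1f,%.1f,0,0,%.3f]'%(*(t*i/n),r*i/n),end=',')
    print()
E
python3 -c "
from h import *
go(625.5,-104.2,200,33.4)"
```

```text
pos [157.3 604.1 230.1] yaw 75.4 t 0.1 dist 849.6
total [-63.17, -56.74, 3.01] rz 0.733
[-6.3,-5.7,0.3,0,0,0.073],[-12.6,-11.3,0.6,0,0,0.147],[-19.0,-17.0,0.9,0,0,0.220],[-25.3,-22.7,1.2,0,0,0.293],[-31.6,-28.4,1.5,0,0,0.367],[-37.9,-34.0,1.8,0,0,0.440],[-44.2,-39.7,2.1,0,0,0.513],[-50.5,-45.4,2.4,0,0,0.586],[-56.9,-51.1,2.7,0,0,0.660],[-63.2,-56.7,3.0,0,0,0.733],
```

{"op": "carry_out", "data": {
  "deltas": [
    [[-4.4,-4.0,0.2,0,0,0.05],[-8.8,-7.9,0.4,0,0,0.1],[-13.3,-11.9,0.6,0,0,0.15],[-17.7,-15.9,0.8,0,0,0.2],[-22.1,-19.9,1.0,0,0,0.25],[-26.5,-23.8,1.2,0,0,0.3],[-31.0,-27.8,1.5,0,0,0.36],[-35.4,-31.8,1.7,0,0,0.41],[-39.8,-35.7,1.9,0,0,0.46],[-44.2,-39.7,2.1,0,0,0.51]]
  ],
  "gripper": 0
}}

```text
time_s: 1.35
ee_pos: [485.7, 107.5, 210.0]
tool_rot: [-0.0, 0.374, 0.927, 0.0]
force: [-0.1, -0.3, 0.6]
gripper_width: 85.2
grasp_force: 0.0
```

```bash
python3 -c "
from h import *
go(625.5,-104.2,160,33.4)"
```

```text
pos [485.7 107.5 210. ] yaw 46.1 t 1.35 dist 258.6
total [-24.76, -5.55, 5.0] rz 0.221
[-2.5,-0.6,0.5,0,0,0.022],[-5.0,-1.1,1.0,0,0,0.044],[-7.4,-1.7,1.5,0,0,0.066],[-9.9,-2.2,2.0,0,0,0.088],[-12.4,-2.8,2.5,0,0,0.111],[-14.9,-3.3,3.0,0,0,0.133],[-17.3,-3.9,3.5,0,0,0.155],[-19.8,-4.4,4.0,0,0,0.177],[-22.3,-5.0,4.5,0,0,0.199],[-24.8,-5.5,5.0,0,0,0.221],
```

{"op": "carry_out", "data": {
  "deltas": [
    [[-3.5,-0.8,0.2,0,0,0.03],[-7.0,-1.6,0.5,0,0,0.06],[-10.5,-2.4,0.8,0,0,0.1],[-14.0,-3.1,1.2,0,0,0.13],[-17.5,-3.9,1.8,0,0,0.16],[-21.0,-4.7,2.6,0,0,0.19],[-23.5,-5.3,3.4,0,0,0.21],[-24.8,-5.55,4.2,0,0,0.221],[-24.8,-5.55,5.0,0,0,0.221],[-24.8,-5.55,5.0,0,0,0.221]]
  ]
}}

```text
time_s: 2.6
ee_pos: [624.3, -101.3, 158.8]
tool_rot: [-0.002, 0.473, 0.881, -0.0]
force: [-0.4, -0.4, 0.4]
gripper_width: 85.5
grasp_force: 0.0
```

```bash
python3 - <<'E'
from h import *
im,d,P=grab('wrist'); cv2.imwrite('pics/w1.png',im[...,::-1])
m=(P[...,2]>90)&(P[...,2]<105)&(np.hypot(P[...,0]-625,P[...,1]+104)<45)
b=cv2.minAreaRect(P[m][:,:2].astype(np.float32)); print(m.sum(),b)
go(625.5,-104.2,50,33.4)
E
```

```text
3737 ((627.3860473632812, -103.47639465332031), (46.228355407714844, 46.02707290649414), 33.96637725830078)
pos [ 624.8 -101.4  159.6] yaw 33.6 t 2.65 dist 109.6
total [-0.27, -0.09, 10.96] rz 0.003
[-0.0,-0.0,1.1,0,0,0.000],[-0.1,-0.0,2.2,0,0,0.001],[-0.1,-0.0,3.3,0,0,0.001],[-0.1,-0.0,4.4,0,0,0.001],[-0.1,-0.0,5.5,0,0,0.002],[-0.2,-0.1,6.6,0,0,0.002],[-0.2,-0.1,7.7,0,0,0.002],[-0.2,-0.1,8.8,0,0,0.002],[-0.2,-0.1,9.9,0,0,0.003],[-0.3,-0.1,11.0,0,0,0.003],
```

View pics/w1.png

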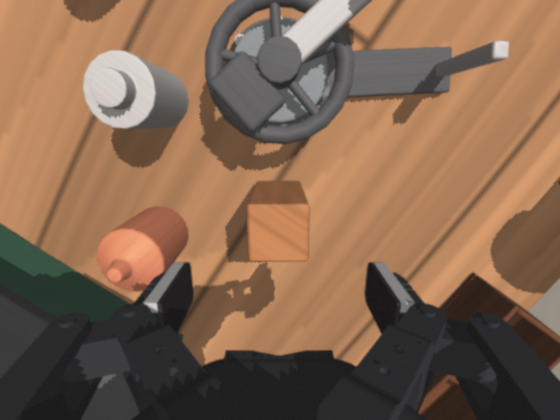

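The wrist view shows the block at px (279,232), square to the fingers and centred between them; the roller (130,90) and oiler (145,250) are clear. I'm descending now.

{"op": "carry_out", "data": {
  "deltas": [
    [[-0.1,0,1.4,0,0,0],[-0.2,0,2.8,0,0,0],[-0.3,0,4.2,0,0,0],[-0.3,0,5.6,0,0,0],[-0.3,0,7.0,0,0,0],[-0.3,0,8.4,0,0,0],[-0.3,0,9.6,0,0,0],[-0.3,0,10.5,0,0,0],[-0.3,0,11.0,0,0,0],[-0.3,0,11.0,0,0,0]]
  ]
}}

```text
time_s: 3.9
ee_pos: [627.2, -105.0, 50.0]
tool_rot: [-0.0, 0.473, 0.881, -0.0]
force: [0.1, -0.4, 0.7]
gripper_width: 85.4
grasp_force: 0.0
```

{"op": "carry_out", "data": {
  "deltas": [
    [[0,0,0,0,0,0],[0,0,0,0,0,0],[0,0,0,0,0,0],[0,0,0,0,0,0],[0,0,0,0,0,0],[0,0,0,0,0,0],[0,0,0,0,0,0],[0,0,0,0,0,0],[0,0,0,0,0,0],[0,0,0,0,0,0]]
  ],
  "gripper": 1
}}

```text
time_s: 5.15
ee_pos: [627.8, -105.2, 51.0]
tool_rot: [0.0, 0.473, 0.881, 0.0]
force: [-1.4, -1.0, 5.5]
gripper_width: 45.4
grasp_force: 61.7
```

```bash
python3 - <<'E'
from h import *
s=state(); print(s['gripper_width'],s['grasp_force'],s['force'])
go(627,-104,170,33.4,1)
E
```

```text
45.40476195079281 61.6780149936676 [-1.38970942 -1.01527812  5.52496417]
pos [ 627.8 -105.2   51. ] yaw 33.5 t 5.15 dist 119.0
total [0.15, 0.0, -11.9] rz 0.002
[0.1,0.0,-11.9,0,0,0.002],
```

{"op": "carry_out", "data": {
  "deltas": [
    [[0,0,-0.6,0,0,0],[0,0,-2.0,0,0,0],[0,0,-4.0,0,0,0],[0,0,-7.0,0,0,0],[0,0,-10.0,0,0,0],[0,0,-13.0,0,0,0],[0,0,-16.0,0,0,0],[0,0,-18.0,0,0,0],[0,0,-19.0,0,0,0],[0,0,-19.0,0,0,0]]
  ]
}}

```text
time_s: 6.4
ee_pos: [627.5, -105.1, 240.9]
tool_rot: [0.0, 0.473, 0.881, 0.0]
force: [-0.1, -0.2, -2.2]
gripper_width: 45.6
grasp_force: 61.2
```

```bash
python3 - <<'E'
from h import *
s=state(); print(s['gripper_width'],s['grasp_force'],s['force'])
go(548.5,364.5,220,86.5)
E
```

```text
45.58382489738997 61.24085783958435 [-0.13626934 -0.2105993  -2.23871882]
pos [ 627.5 -105.1  240.9] yaw 33.5 t 6.4 dist 476.6
total [43.51, 19.34, 2.09] rz -0.925
[4.4,1.9,0.2,0,0,-0.092],[8.7,3.9,0.4,0,0,-0.185],[13.1,5.8,0.6,0,0,-0.277],[17.4,7.7,0.8,0,0,-0.370],[21.8,9.7,1.0,0,0,-0.462],[26.1,11.6,1.3,0,0,-0.555],[30.5,13.5,1.5,0,0,-0.647],[34.8,15.5,1.7,0,0,-0.740],[39.2,17.4,1.9,0,0,-0.832],[43.5,19.3,2.1,0,0,-0.925],
```

{"op": "carry_out", "data": {
  "deltas": [
    [[2.6,1.2,0,0,0,-0.05],[7.0,3.1,0,0,0,-0.15],[12.2,5.4,0,0,0,-0.26],[17.8,7.9,0,0,0,-0.38],[23.5,10.4,0,0,0,-0.5],[29.2,13.0,0,0,0,-0.62],[34.8,15.5,0.5,0,0,-0.74],[39.6,17.6,1.2,0,0,-0.84],[42.6,18.9,1.8,0,0,-0.905],[43.5,19.3,2.1,0,0,-0.925]]
  ]
}}

```text
time_s: 7.65
ee_pos: [546.1, 365.6, 216.5]
tool_rot: [-0.002, 0.029, 1.0, -0.001]
force: [-0.2, -1.1, -1.2]
gripper_width: 45.6
grasp_force: 61.6
```

```bash
python3 - <<'E'
from h import *
im,d,P=grab('wrist'); cv2.imwrite('pics/w2.png',im[...,::-1])
s=state(); print(s['gripper_width'],s['grasp_force'],s['force'])
m=(P[...,2]>24)&(P[...,2]<34)&(P[...,0]>280)&(P[...,0]<640)&(P[...,1]>250)&(P[...,1]<480)&(np.hypot(P[...,0]-475,P[...,1]-358)>45)
Q=P[m]; print(m.sum(),Q.min(0),Q.max(0))
g=(P[...,2]>14)&(P[...,2]<34)&(np.hypot(P[...,0]-475,P[...,1]-358)<42); print('gear',cv2.minEnclosingCircle(P[g][:,:2].astype(np.float32)))
go(548.5,364.5,62,86.5)
E
```

```text
45.4684832086541 61.620293855667114 [ 0.830671    0.17642171 -2.09002669]
3235 [347.88704871 278.67163189  24.00035009] [601.65309383 462.82090624  32.77432918]
gear ((475.97625732421875, 358.6601867675781), 34.208412170410156)
pos [546.2 365.7 216.5] yaw 86.7 t 7.7 dist 154.5
total [-0.24, -0.1, 15.45] rz 0.003
[-0.0,-0.0,1.5,0,0,0.000],[-0.0,-0.0,3.1,0,0,0.001],[-0.1,-0.0,4.6,0,0,0.001],[-0.1,-0.0,6.2,0,0,0.001],[-0.1,-0.1,7.7,0,0,0.002],[-0.1,-0.1,9.3,0,0,0.002],[-0.2,-0.1,10.8,0,0,0.002],[-0.2,-0.1,12.4,0,0,0.003],[-0.2,-0.1,13.9,0,0,0.003],[-0.2,-0.1,15.4,0,0,0.003],
```

View pics/w2.png

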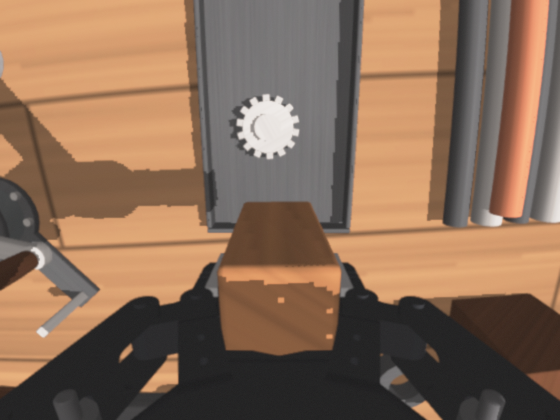

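The wrist view shows the block held upright (280,280), with the tray's far wall at row 228 and the gear at (267,127). Lowering.

{"op": "carry_out", "data": {
  "deltas": [
    [[0,0,1.5,0,0,0],[0,0,3.5,0,0,0],[0,0,6.0,0,0,0],[0,0,8.5,0,0,0],[0,0,11.0,0,0,0],[0,0,13.0,0,0,0],[0,0,14.4,0,0,0],[0,0,15.1,0,0,0],[0,0,15.4,0,0,0],[0,0,15.4,0,0,0]]
  ]
}}

```text
time_s: 8.95
ee_pos: [548.5, 364.6, 66.0]
tool_rot: [0.001, 0.03, 1.0, 0.0]
force: [0.3, -0.1, -2.6]
gripper_width: 45.5
grasp_force: 61.6
```

{"op": "carry_out", "data": {
  "deltas": [
    [[0,0,0.2,0,0,0],[0,0,0.4,0,0,0],[0,0,0.5,0,0,0],[0,0,0.5,0,0,0],[0,0,0.5,0,0,0],[0,0,0.5,0,0,0],[0,0,0.5,0,0,0],[0,0,0.5,0,0,0],[0,0,0.5,0,0,0],[0,0,0.5,0,0,0]]
  ]
}}

```text
time_s: 10.2
ee_pos: [548.0, 364.2, 60.3]
tool_rot: [-0.0, 0.03, 1.0, -0.0]
force: [-0.1, 0.9, -2.6]
gripper_width: 45.5
grasp_force: 61.6
```

{"op": "carry_out", "data": {
  "deltas": [
    [[0,0,0,0,0,0],[0,0,0,0,0,0],[0,0,0,0,0,0],[0,0,0,0,0,0],[0,0,0,0,0,0],[0,0,0,0,0,0],[0,0,0,0,0,0],[0,0,0,0,0,0],[0,0,0,0,0,0],[0,0,0,0,0,0]]
  ],
  "gripper": 0
}}

```text
time_s: 11.45
ee_pos: [548.0, 364.2, 60.3]
tool_rot: [-0.0, 0.03, 1.0, 0.0]
force: [0.6, 1.1, 0.6]
gripper_width: 85.6
grasp_force: 0.0
```

{"op": "carry_out", "data": {
  "deltas": [
    [[0,0,-0.8,0,0,0],[0,0,-2.5,0,0,0],[0,0,-5.0,0,0,0],[0,0,-8.0,0,0,0],[0,0,-11.0,0,0,0],[0,0,-14.0,0,0,0],[0,0,-16.0,0,0,0],[0,0,-17.0,0,0,0],[0,0,-17.4,0,0,0],[0,0,-17.4,0,0,0]]
  ]
}}

```text
time_s: 12.7
ee_pos: [547.6, 364.0, 233.4]
tool_rot: [-0.001, 0.03, 1.0, -0.0]
force: [1.1, -1.0, -0.4]
gripper_width: 85.5
grasp_force: 0.0
```

```bash
python3 - <<'E'
from h import *
im,d,P=grab('wrist')
m=(P[...,2]>95)&(P[...,2]<112)&(np.hypot(P[...,0]-548,P[...,1]-364)<45)
print(m.sum(),cv2.minAreaRect(P[m][:,:2].astype(np.float32)),np.median(P[m][:,2]))
go(475.6,-81.5,210,-47.7)
E
```

```text
2239 ((548.300537109375, 364.9432067871094), (45.97060775756836, 45.13597106933594), 85.62496185302734) 104.12844531367364
pos [547.4 363.9 232.9] yaw 86.5 t 12.75 dist 451.7
total [4.46, -44.89, 2.29] rz -0.799
[0.4,-4.5,0.2,0,0,-0.080],[0.9,-9.0,0.5,0,0,-0.160],[1.3,-13.5,0.7,0,0,-0.240],[1.8,-18.0,0.9,0,0,-0.320],[2.2,-22.4,1.1,0,0,-0.400],[2.7,-26.9,1.4,0,0,-0.479],[3.1,-31.4,1.6,0,0,-0.559],[3.6,-35.9,1.8,0,0,-0.639],[4.0,-40.4,2.1,0,0,-0.719],[4.5,-44.9,2.3,0,0,-0.799],
```

Block stands upright at (548,365). Next is the roller, closing along 105° for a comfortable wrist angle: dx -72, dy -445.

{"op": "carry_out", "data": {
  "deltas": [
    [[0.3,-2.6,0.1,0,0,-0.02],[0.7,-7.0,0.4,0,0,-0.05],[1.3,-12.5,0.7,0,0,-0.09],[1.8,-18.0,0.9,0,0,-0.13],[2.4,-24.0,1.2,0,0,-0.17],[3.0,-30.0,1.5,0,0,-0.21],[3.6,-36.0,1.8,0,0,-0.26],[4.1,-41.0,2.2,0,0,-0.3],[4.4,-44.0,4.0,0,0,-0.32],[4.5,-44.9,6.0,0,0,-0.32]]
  ]
}}

```text
time_s: 14.0
ee_pos: [475.1, -83.1, 173.2]
tool_rot: [-0.0, -0.128, 0.992, -0.0]
force: [0.7, 0.3, -0.6]
gripper_width: 85.5
grasp_force: 0.0
```

```bash
python3 - <<'E'
from h import *
im,d,P=grab('wrist'); cv2.imwrite('pics/w3.png',im[...,::-1])
r=np.hypot(P[...,0]-475.6,P[...,1]+81.5)<45
for a,b in((76,88),(90,102)):
    m=r&(P[...,2]>a)&(P[...,2]<b); print(m.sum(),cv2.minEnclosingCircle(P[m][:,:2].astype(np.float32)))
go(475.6,-81.5,40,105)
E
```

```text
2287 ((476.6466369628906, -81.14832305908203), 26.94553565979004)
843 ((476.6687927246094, -81.45375061035156), 12.976192474365234)
pos [472.8 -82.6 169.9] yaw 104.7 t 14.05 dist 130.0
total [-0.3, 0.03, 12.99] rz -0.005
[-0.0,0.0,1.3,0,0,-0.001],[-0.1,0.0,2.6,0,0,-0.001],[-0.1,0.0,3.9,0,0,-0.002],[-0.1,0.0,5.2,0,0,-0.002],[-0.1,0.0,6.5,0,0,-0.003],[-0.2,0.0,7.8,0,0,-0.003],[-0.2,0.0,9.1,0,0,-0.004],[-0.2,0.0,10.4,0,0,-0.004],[-0.3,0.0,11.7,0,0,-0.005],[-0.3,0.0,13.0,0,0,-0.005],
```

View pics/w3.png

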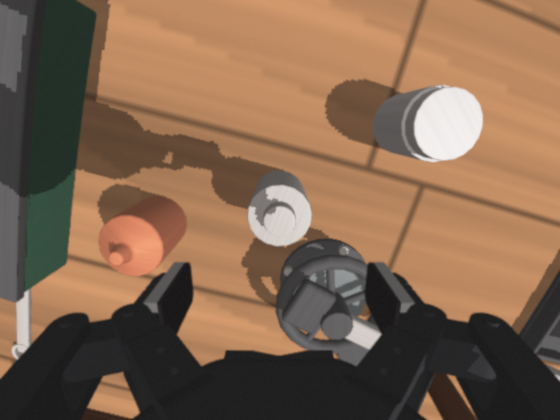

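The wrist view shows the roller at (280,210) between the finger lines, the tin at (440,123) and the oiler at (130,240), both clear. I'm descending and closing.

{"op": "carry_out", "data": {
  "deltas": [
    [[-0.1,0,1.2,0,0,0],[-0.1,0,2.8,0,0,0],[-0.1,0,4.6,0,0,0],[-0.1,0,6.4,0,0,0],[-0.1,0,8.2,0,0,0],[-0.1,0,10.0,0,0,0],[-0.1,0,11.6,0,0,0],[-0.1,0,12.8,0,0,0],[-0.1,0,13.4,0,0,0],[-0.1,0,13.4,0,0,0]]
  ]
}}

```text
time_s: 15.3
ee_pos: [476.7, -80.9, 40.0]
tool_rot: [-0.0, -0.129, 0.992, 0.0]
force: [0.6, 0.6, -0.4]
gripper_width: 85.6
grasp_force: 0.0
```

{"op": "carry_out", "data": {
  "deltas": [
    [[0,0,0,0,0,0],[0,0,0,0,0,0],[0,0,0,0,0,0],[0,0,0,0,0,0],[0,0,0,0,0,0],[0,0,0,0,0,0],[0,0,0,0,0,0],[0,0,0,0,0,0],[0,0,0,0,0,0],[0,0,0,0,0,0]]
  ],
  "gripper": 1
}}

```text
time_s: 16.55
ee_pos: [477.7, -81.4, 41.3]
tool_rot: [0.001, -0.129, 0.992, -0.001]
force: [-1.2, -1.8, 5.5]
gripper_width: 52.6
grasp_force: 63.5
```

{"op": "carry_out", "data": {
  "deltas": [
    [[0,0,-0.6,0,0,0],[0,0,-2.0,0,0,0],[0,0,-4.0,0,0,0],[0,0,-6.5,0,0,0],[0,0,-9.0,0,0,0],[0,0,-11.5,0,0,0],[0,0,-14.0,0,0,0],[0,0,-15.5,0,0,0],[0,0,-16.0,0,0,0],[0,0,-16.0,0,0,0]]
  ]
}}

```text
time_s: 17.8
ee_pos: [476.4, -80.8, 199.8]
tool_rot: [-0.0, -0.129, 0.992, 0.0]
force: [-0.5, -0.1, -4.3]
gripper_width: 52.2
grasp_force: 63.8
```

```bash
python3 - <<'E'
from h import *
go(374,375,195,105)
E
```

```text
pos [476.4 -80.8 199.8] yaw 104.9 t 17.8 dist 467.2
total [-1.79, 46.68, 0.48] rz -0.003
[-0.2,4.7,0.0,0,0,-0.000],[-0.4,9.3,0.1,0,0,-0.001],[-0.5,14.0,0.1,0,0,-0.001],[-0.7,18.7,0.2,0,0,-0.001],[-0.9,23.3,0.2,0,0,-0.001],[-1.1,28.0,0.3,0,0,-0.002],[-1.3,32.7,0.3,0,0,-0.002],[-1.4,37.3,0.4,0,0,-0.002],[-1.6,42.0,0.4,0,0,-0.002],[-1.8,46.7,0.5,0,0,-0.003],
```

{"op": "carry_out", "data": {
  "deltas": [
    [[-0.1,2.8,0,0,0,0],[-0.3,7.5,0,0,0,0],[-0.5,13.0,0,0,0,0],[-0.7,19.0,0,0,0,0],[-1.0,25.0,0,0,0,0],[-1.2,31.0,0,0,0,0],[-1.4,37.0,0,0,0,0],[-1.6,42.0,0.5,0,0,0],[-1.8,45.5,1.0,0,0,0],[-1.8,46.7,1.5,0,0,0]]
  ]
}}

```text
time_s: 19.05
ee_pos: [373.1, 376.3, 183.6]
tool_rot: [-0.001, -0.131, 0.991, -0.001]
force: [0.6, -0.4, -5.5]
gripper_width: 52.9
grasp_force: 65.0
```

{"op": "carry_out", "data": {
  "deltas": [
    [[0,0,1.0,0,0,0],[0,0,2.5,0,0,0],[0,0,4.5,0,0,0],[0,0,6.5,0,0,0],[0,0,8.5,0,0,0],[0,0,10.5,0,0,0],[0,0,12.0,0,0,0],[0,0,12.7,0,0,0],[0,0,12.9,0,0,0],[0,0,12.9,0,0,0]]
  ]
}}

```text
time_s: 20.3
ee_pos: [375.0, 375.4, 56.8]
tool_rot: [0.001, -0.129, 0.992, 0.0]
force: [0.1, -0.2, -5.6]
gripper_width: 52.4
grasp_force: 64.9
```

{"op": "carry_out", "data": {
  "deltas": [
    [[0,0,0.2,0,0,0],[0,0,0.4,0,0,0],[0,0,0.6,0,0,0],[0,0,0.6,0,0,0],[0,0,0.6,0,0,0],[0,0,0.6,0,0,0],[0,0,0.6,0,0,0],[0,0,0.6,0,0,0],[0,0,0.6,0,0,0],[0,0,0.6,0,0,0]]
  ]
}}

```text
time_s: 21.55
ee_pos: [374.5, 375.0, 50.3]
tool_rot: [-0.0, -0.129, 0.992, -0.0]
force: [-0.2, -0.2, -5.3]
gripper_width: 52.7
grasp_force: 64.9
```

{"op": "carry_out", "data": {
  "deltas": [
    [[0,0,0,0,0,0],[0,0,0,0,0,0],[0,0,0,0,0,0],[0,0,0,0,0,0],[0,0,0,0,0,0],[0,0,0,0,0,0],[0,0,0,0,0,0],[0,0,0,0,0,0],[0,0,0,0,0,0],[0,0,0,0,0,0]]
  ],
  "gripper": 0
}}

```text
time_s: 22.8
ee_pos: [374.5, 375.1, 50.3]
tool_rot: [-0.0, -0.129, 0.992, -0.0]
force: [-0.3, -0.2, 0.4]
gripper_width: 85.7
grasp_force: 0.0
```

{"op": "carry_out", "data": {
  "deltas": [
    [[0,0,-0.8,0,0,0],[0,0,-2.5,0,0,0],[0,0,-5.0,0,0,0],[0,0,-8.0,0,0,0],[0,0,-11.0,0,0,0],[0,0,-14.0,0,0,0],[0,0,-16.5,0,0,0],[0,0,-18.0,0,0,0],[0,0,-18.5,0,0,0],[0,0,-18.5,0,0,0]]
  ]
}}

```text
time_s: 24.05
ee_pos: [374.3, 374.9, 235.1]
tool_rot: [-0.0, -0.129, 0.992, -0.0]
force: [0.3, 0.5, -0.7]
gripper_width: 85.3
grasp_force: 0.0
```

```bash
python3 - <<'E'
from h import *
im,d,P=grab('top'); cv2.imwrite('pics/top1.png',im[...,::-1])
def c(n,x,y,r,a,b):
    m=(np.hypot(P[...,0]-x,P[...,1]-y)<r)&(P[...,2]>a)&(P[...,2]<b); Q=P[m]
    print(n,m.sum(),np.round(cv2.minEnclosingCircle(Q[:,:2].astype(np.float32))[0],1),np.median(Q[:,2]).round(1))
c('roller',375,375,45,80,95);c('block',548,365,45,95,112);c('tin',371,21,45,84,100);c('oiler',538,-203,45,40,110);c('gear',475,358,42,14,34)
c('handle',589,101,25,150,175);c('post',680,85,20,82,95);c('fly',560,-5,62,52,70)
go(589,101,215,105)
E
```

```text
roller 349 [371.3 374.1] 87.6
block 410 [549.2 363.1] 103.4
tin 470 [371.  21.] 91.5
oiler 573 [ 538.9 -203.3] 78.3
gear 526 [474.6 358. ] 25.4
handle 98 [588.6 100.8] 161.9
post 28 [680.3  85.5] 89.1
fly 767 [561.7  -4.8] 62.6
pos [374.  374.7 234.4] yaw 104.8 t 24.1 dist 348.6
total [-13.77, -31.96, 1.94] rz -0.003
[-1.4,-3.2,0.2,0,0,-0.000],[-2.8,-6.4,0.4,0,0,-0.001],[-4.1,-9.6,0.6,0,0,-0.001],[-5.5,-12.8,0.8,0,0,-0.001],[-6.9,-16.0,1.0,0,0,-0.001],[-8.3,-19.2,1.2,0,0,-0.002],[-9.6,-22.4,1.4,0,0,-0.002],[-11.0,-25.6,1.6,0,0,-0.002],[-12.4,-28.8,1.7,0,0,-0.002],[-13.8,-32.0,1.9,0,0,-0.003],
```

View pics/top1.png

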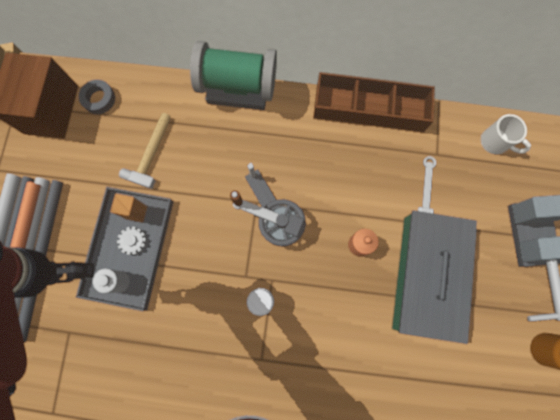

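The top view shows the block (125,205) and roller (104,280) standing in the tray, the gear, tin and oiler unmoved, and the handle still at (236,198). Now to the handle.

{"op": "carry_out", "data": {
  "deltas": [
    [[-1.0,-2.4,0.1,0,0,0.05],[-2.6,-6.0,0.3,0,0,0.11],[-4.4,-10.2,0.6,0,0,0.18],[-6.4,-14.8,0.9,0,0,0.25],[-8.4,-19.4,1.2,0,0,0.32],[-10.4,-24.0,1.4,0,0,0.39],[-12.0,-28.0,1.7,0,0,0.45],[-13.2,-30.8,1.9,0,0,0.5],[-13.75,-32.0,1.9,0,0,0.52],[-13.75,-32.0,1.9,0,0,0.52]]
  ]
}}

```text
time_s: 25.35
ee_pos: [589.1, 100.8, 215.4]
tool_rot: [-0.001, 0.13, 0.991, 0.0]
force: [0.6, 0.3, -1.3]
gripper_width: 85.5
grasp_force: 0.0
```

```bash
python3 - <<'E'
from h import *
im,d,P=grab('wrist')
m=(np.hypot(P[...,0]-589,P[...,1]-101)<25)&(P[...,2]>152)&(P[...,2]<172)
if m.sum()>5: print(m.sum(),cv2.minEnclosingCircle(P[m][:,:2].astype(np.float32)))
m=(np.hypot(P[...,0]-560,P[...,1]+5)<62)&(P[...,2]>58)&(P[...,2]<70)
if m.sum()>5: print('fly',m.sum(),cv2.minEnclosingCircle(P[m][:,:2].astype(np.float32)))
m=(np.hypot(P[...,0]-680,P[...,1]-85)<20)&(P[...,2]>84)&(P[...,2]<95)
if m.sum()>5: print('post',m.sum(),cv2.minEnclosingCircle(P[m][:,:2].astype(np.float32)))
go(589,101,116,75,1)
E
```

```text
854 ((590.1286010742188, 102.49786376953125), 11.432188034057617)
fly 3545 ((562.2847290039062, -3.1326215267181396), 56.76262283325195)
post 147 ((681.652587890625, 86.97980499267578), 7.480987071990967)
pos [588.8 101.5 215.6] yaw 75.1 t 25.4 dist 99.6
total [-0.04, -0.05, 9.96] rz 0.001
[-0.0,-0.0,10.0,0,0,0.001],
```

{"op": "carry_out", "data": {
  "deltas": [
    [[0,0,1.0,0,0,0],[0,0,2.2,0,0,0],[0,0,3.6,0,0,0],[0,0,5.0,0,0,0],[0,0,6.4,0,0,0],[0,0,7.8,0,0,0],[0,0,9.0,0,0,0],[0,0,9.7,0,0,0],[0,0,9.9,0,0,0],[0,0,9.9,0,0,0]]
  ]
}}

```text
time_s: 26.65
ee_pos: [589.8, 101.0, 117.6]
tool_rot: [0.0, 0.13, 0.992, 0.0]
force: [0.4, 0.9, 0.5]
gripper_width: 85.4
grasp_force: 0.0
```

{"op": "carry_out", "data": {
  "deltas": [
    [[0,0,0,0,0,0],[0,0,0,0,0,0],[0,0,0,0,0,0],[0,0,0,0,0,0],[0,0,0,0,0,0],[0,0,0,0,0,0],[0,0,0,0,0,0],[0,0,0,0,0,0],[0,0,0,0,0,0],[0,0,0,0,0,0]]
  ],
  "gripper": 1
}}

```text
time_s: 27.9
ee_pos: [589.6, 100.7, 117.7]
tool_rot: [0.0, 0.13, 0.992, -0.0]
force: [-1.5, -2.1, 6.4]
gripper_width: 22.6
grasp_force: 59.4
```

```bash
cat > circ.py <<'E'
from h import *
import sys
# rows along the circle: from crank heading a0 to a1 (deg, world), offsets from start; hand yaw
ax=np.array([float(sys.argv[1]),float(sys.argv[2])]);n=10
s=state();M=q2R(s['tool_rot']);y=np.arctan2(M[1,1],M[0,1]);p=np.array(s['ee_pos'])
v=p[:2]-ax;a0=np.arctan2(v[1],v[0]);step=float(sys.argv[3])
print(p.round(1),np.linalg.norm(v).round(1),np.rad2deg(a0).round(1),s['force'],s['gripper_width'],s['time_s'])
X=np.array([-np.sin(y),np.cos(y)]);Y=np.array([np.cos(y),np.sin(y)])
a0=np.deg2rad(float(sys.argv[4])) if len(sys.argv)>4 else a0
for i in range(1,n+1):
    a=a0-step*i; d=110*(np.array([np.cos(a),np.sin(a)])-[np.cos(a0),np.sin(a0)])
    print('[%.2f,%.2f,0,0,0,0]'%(d@X/10,d@Y/10),end=',')
print('end',np.rad2deg(a).round(1))
E
python3 circ.py 560.7 -4.3 0.15
```

```text
[589.6 100.7 117.7] 108.9 74.6 [-1.48299904 -2.14179817  6.43638551] 22.616248277975778 27.9
[-1.64,-0.14,0,0,0,0],[-3.25,-0.52,0,0,0,0],[-4.78,-1.13,0,0,0,0],[-6.20,-1.97,0,0,0,0],[-7.48,-3.01,0,0,0,0],[-8.59,-4.23,0,0,0,0],[-9.50,-5.60,0,0,0,0],[-10.20,-7.09,0,0,0,0],[-10.67,-8.67,0,0,0,0],[-10.90,-10.30,0,0,0,0],end -11.3
```

{"op": "carry_out", "data": {
  "deltas": [
    [[-1.64,-0.14,0,0,0,0],[-3.25,-0.52,0,0,0,0],[-4.78,-1.13,0,0,0,0],[-6.2,-1.97,0,0,0,0],[-7.48,-3.01,0,0,0,0],[-8.59,-4.23,0,0,0,0],[-9.5,-5.6,0,0,0,0],[-10.2,-7.09,0,0,0,0],[-10.67,-8.67,0,0,0,0],[-10.9,-10.3,0,0,0,0]]
  ]
}}

```text
time_s: 29.15
ee_pos: [669.1, -27.5, 117.8]
tool_rot: [0.001, 0.13, 0.992, 0.0]
force: [0.8, 2.1, 5.0]
gripper_width: 22.2
grasp_force: 59.3
```

```bash
python3 circ.py 560.7 -4.3 0.18
```

```text
[669.1 -27.5 117.8] 110.8 -12.1 [0.84559893 2.06097183 5.00748109] 22.199842868449156 29.15
[0.08,-1.98,0,0,0,0],[0.51,-3.91,0,0,0,0],[1.28,-5.73,0,0,0,0],[2.36,-7.38,0,0,0,0],[3.72,-8.82,0,0,0,0],[5.32,-9.98,0,0,0,0],[7.10,-10.84,0,0,0,0],[9.00,-11.37,0,0,0,0],[10.97,-11.55,0,0,0,0],[12.94,-11.38,0,0,0,0],end -115.2
```

Forces are low and the motion follows the circle.

{"op": "carry_out", "data": {
  "deltas": [
    [[0.08,-1.98,0,0,0,0],[0.51,-3.91,0,0,0,0],[1.28,-5.73,0,0,0,0],[2.36,-7.38,0,0,0,0],[3.72,-8.82,0,0,0,0],[5.32,-9.98,0,0,0,0],[7.1,-10.84,0,0,0,0],[9.0,-11.37,0,0,0,0],[10.97,-11.55,0,0,0,0],[12.94,-11.38,0,0,0,0]]
  ]
}}

```text
time_s: 30.4
ee_pos: [512.6, -104.4, 117.7]
tool_rot: [0.0, 0.131, 0.991, -0.001]
force: [3.8, 0.2, 6.2]
gripper_width: 22.3
grasp_force: 59.4
```

```bash
python3 circ.py 560.7 -4.3 0.18
```

```text
[ 512.6 -104.4  117.7] 111.1 -115.7 [3.84154401 0.20872525 6.24191293] 22.298281943927886 30.4
[1.90,0.54,0,0,0,0],[3.68,1.41,0,0,0,0],[5.27,2.58,0,0,0,0],[6.62,4.02,0,0,0,0],[7.70,5.68,0,0,0,0],[8.46,7.51,0,0,0,0],[8.88,9.44,0,0,0,0],[8.95,11.42,0,0,0,0],[8.66,13.37,0,0,0,0],[8.03,15.25,0,0,0,0],end -218.8
```

{"op": "carry_out", "data": {
  "deltas": [
    [[1.9,0.54,0,0,0,0],[3.68,1.41,0,0,0,0],[5.27,2.58,0,0,0,0],[6.62,4.02,0,0,0,0],[7.7,5.68,0,0,0,0],[8.46,7.51,0,0,0,0],[8.88,9.44,0,0,0,0],[8.95,11.42,0,0,0,0],[8.66,13.37,0,0,0,0],[8.03,15.25,0,0,0,0]]
  ]
}}

```text
time_s: 31.65
ee_pos: [475.5, 63.6, 117.7]
tool_rot: [0.0, 0.129, 0.992, -0.002]
force: [4.3, -7.0, 5.1]
gripper_width: 22.8
grasp_force: 59.4
```

```bash
python3 circ.py 560.7 -4.3 0.18
```

```text
[475.5  63.6 117.7] 108.9 141.4 [ 4.29125894 -7.00081304  5.11016956] 22.79392670649021 31.65
[-0.95,1.73,0,0,0,0],[-2.20,3.26,0,0,0,0],[-3.71,4.55,0,0,0,0],[-5.42,5.54,0,0,0,0],[-7.28,6.22,0,0,0,0],[-9.22,6.55,0,0,0,0],[-11.20,6.52,0,0,0,0],[-13.14,6.14,0,0,0,0],[-14.98,5.42,0,0,0,0],[-16.67,4.38,0,0,0,0],end 38.3
```

{"op": "carry_out", "data": {
  "deltas": [
    [[-0.95,1.73,0,0,0,0],[-2.2,3.26,0,0,0,0],[-3.71,4.55,0,0,0,0],[-5.42,5.54,0,0,0,0],[-7.28,6.22,0,0,0,0],[-9.22,6.55,0,0,0,0],[-11.2,6.52,0,0,0,0],[-13.14,6.14,0,0,0,0],[-14.98,5.42,0,0,0,0],[-16.67,4.38,0,0,0,0]]
  ]
}}

```text
time_s: 32.9
ee_pos: [646.3, 64.2, 117.7]
tool_rot: [-0.002, 0.13, 0.992, -0.0]
force: [-3.4, 1.1, 10.2]
gripper_width: 22.1
grasp_force: 59.8
```

```bash
python3 circ.py 560.5 -5.3 0.002; python3 - <<'E'
from h import *
im,d,P=grab('top'); cv2.imwrite('pics/top2.png',im[140:340,160:420,::-1].repeat(2,0).repeat(2,1))
# arm top z 80-90
c=np.array([560.5,-5.3]); r=np.hypot(P[...,0]-c[0],P[...,1]-c[1])
m=(P[...,2]>78)&(P[...,2]<90)&(r>30)&(r<100)&(P[...,0]>c[0]); Q=P[m][:,:2]-c
print(m.sum(),np.rad2deg(np.arctan2(*Q.mean(0)[::-1])) if m.sum() else 0)
E
```

```text
[646.3  64.2 117.7] 110.4 39.0 [-3.38957915  1.0852991  10.17883958] 22.143712793724955 32.9
[-0.02,-0.01,0,0,0,0],[-0.04,-0.03,0,0,0,0],[-0.05,-0.04,0,0,0,0],[-0.07,-0.05,0,0,0,0],[-0.09,-0.07,0,0,0,0],[-0.11,-0.08,0,0,0,0],[-0.12,-0.09,0,0,0,0],[-0.14,-0.10,0,0,0,0],[-0.16,-0.12,0,0,0,0],[-0.18,-0.13,0,0,0,0],end 37.8
120 38.04304311318263
```

View pics/top2.png

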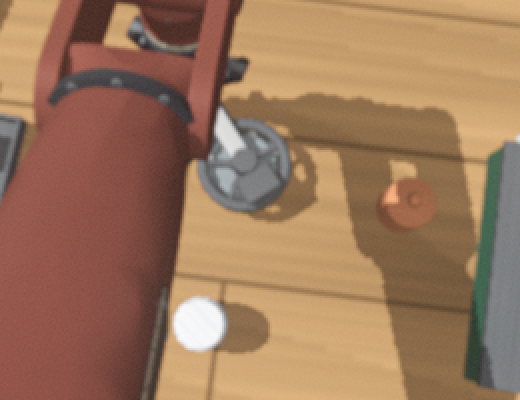

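The view shows the crank arm (crop 230,130) pointing towards the post, hidden by the arm, with the tin and oiler in place. The crank is about 1.5° short, so I'll nudge it, release and lift.

{"op": "carry_out", "data": {
  "deltas": [
    [[-0.1,-0.1,0,0,0,0],[-0.2,-0.15,0,0,0,0],[-0.2,-0.15,0,0,0,0],[-0.2,-0.15,0,0,0,0],[-0.2,-0.15,0,0,0,0],[-0.2,-0.15,0,0,0,0],[-0.2,-0.15,0,0,0,0],[-0.2,-0.15,0,0,0,0],[-0.2,-0.15,0,0,0,0],[-0.2,-0.15,0,0,0,0]]
  ]
}}

```text
time_s: 34.2
ee_pos: [648.1, 61.9, 117.7]
tool_rot: [-0.001, 0.13, 0.992, -0.001]
force: [-0.1, -0.8, 7.9]
gripper_width: 22.3
grasp_force: 59.7
```

{"op": "carry_out", "data": {
  "deltas": [
    [[0,0,0,0,0,0],[0,0,0,0,0,0],[0,0,0,0,0,0],[0,0,0,0,0,0],[0,0,0,0,0,0],[0,0,0,0,0,0],[0,0,0,0,0,0],[0,0,0,0,0,0],[0,0,0,0,0,0],[0,0,0,0,0,0]]
  ],
  "gripper": 0
}}

```text
time_s: 35.45
ee_pos: [649.5, 62.2, 117.3]
tool_rot: [0.0, 0.13, 0.992, -0.0]
force: [0.9, -0.4, 0.2]
gripper_width: 85.3
grasp_force: 0.0
```

{"op": "carry_out", "data": {
  "deltas": [
    [[0,0,-0.8,0,0,0],[0,0,-2.0,0,0,0],[0,0,-4.0,0,0,0],[0,0,-6.0,0,0,0],[0,0,-8.0,0,0,0],[0,0,-10.0,0,0,0],[0,0,-11.5,0,0,0],[0,0,-12.5,0,0,0],[0,0,-13.0,0,0,0],[0,0,-13.0,0,0,0]]
  ]
}}

```text
time_s: 36.7
ee_pos: [649.4, 62.2, 247.2]
tool_rot: [-0.0, 0.13, 0.992, -0.0]
force: [0.1, 0.8, 0.1]
gripper_width: 85.7
grasp_force: 0.0
```

```bash
python3 - <<'E'
from h import *
im,d,P=grab('wrist')
def c(n,x,y,r,a,b):
    m=(np.hypot(P[...,0]-x,P[...,1]-y)<r)&(P[...,2]>a)&(P[...,2]<b); Q=P[m]
    if len(Q)<6: print(n,len(Q));return None
    k=np.array(cv2.minEnclosingCircle(Q[:,:2].astype(np.float32))[0]);print(n,len(Q),k.round(1));return k
h=c('handle',648,62,25,152,172);p=c('post',681,86,20,85,95);f=c('fly',561,-5,62,58,70)
for A in (np.array([560.5,-5.]),f):
    if A is None: continue
    for q in (h,p):
        if q is not None: v=q-A; print(np.rad2deg(np.arctan2(v[1],v[0])).round(2),np.hypot(*v).round(1))
P=grab('top')[2]; c('tin',371,21,45,84,100);c('oiler',538,-203,45,40,110);c('handle',648,62,25,152,172);c('block',548,365,45,95,112);c('roller',375,375,45,80,95)
s=state();print(s['force'],s['time_s'],s['ee_pos'])
E
```

```text
handle 645 [648.6  63.6]
post 127 [681.5  86.6]
fly 3433 [562.9  -3.6]
37.91 111.6
37.13 151.8
38.12 108.9
37.27 149.1
tin 473 [370.9  21.1]
oiler 578 [ 539. -203.]
handle 0
block 409 [548.1 364.5]
roller 344 [372.4 374.7]
[-0.57782795 -0.21495273 -0.8280545 ] 36.8 [648.98154144  62.20131009 246.3221011 ]
```

The crank is within 1° of the post, the pieces stand in place and the hand is clear, so I'm handing in.

```bash
python3 -c "
from station import hand_in
print(hand_in())"
```

```text
the job is handed in; nothing more can be done
None
```

The job is handed in at about 37 s, with no verdict returned: the block and roller stand upright in the tray, the oiler and tin have not moved, and the crank has gone a full turn past the index post, resting within about 1° of it with the gripper clear.

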